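# Line up the gearbox parts by height on the layout board

## Task

Line up the four stripped gearbox parts (gear stack, double gear, ring gear, ball bearing) on the round pads of the layout board in order of height: the tallest on the pad next to the red bar, then each shorter one in turn, the lowest next to the black bar. Stand each one upright in the middle of its pad, never tipping one over, and let go of them all.

Things in the scene. Friction and masses are not known exactly. Their poses are not given: they have to be found in the camera images.
- gear_stack: dark steel stack of gears and sleeves standing upright, a column 66 mm across at its widest and 114 mm tall. Origin: centre of its underside, z up along its axis. Its body is 60 mm across from 66 to 92 mm above the underside (a good grip from above) and 50 mm across from 100 mm to the top. About 0.65 kg.
- double_gear: double gear standing upright: two dark helical gears with a brass-coloured hub on top, 86 mm across at the lowest gear and 78 mm tall. Origin: centre of its underside, z up along its axis. The brass hub is 60 mm across from 62 to 78 mm above the underside (grip there); the gear just below it (42 to 58 mm) is 73 mm across. About 0.6 kg.
- ring_gear: low dark steel gear with a smaller plain hub on top: toothed rim 70 mm across and 22 mm high, above it the hub 50 mm across from 22 to 36 mm above the underside (grip there). 36 mm tall. Origin: centre of its underside, z up along its axis. About 0.4 kg.
- ball_bearing: bright ball bearing lying flat, 52 mm across and 15 mm tall (grip across the outside). Origin: centre of its underside, z up along its axis. About 0.2 kg. (The brass ring elsewhere on the bench is not it.)
- pad_white: round white pad, 88 mm across, 2 mm thick, with a black dot at its centre; one of four fixed in a straight row, 100 mm apart, on an aluminium board 436 x 92 x 4 mm lying on the bench. Origin: centre of its underside, 4 mm above the bench; top face 6 mm above the bench; y axis along the row. The pads' colours have no meaning: which lies where in the row changes from start to start.
- pad_yellow: round yellow pad, 88 mm across, 2 mm thick, with a black dot at its centre; one of four fixed in a straight row, 100 mm apart, on an aluminium board 436 x 92 x 4 mm lying on the bench. Origin: centre of its underside, 4 mm above the bench; top face 6 mm above the bench; y axis along the row. The pads' colours have no meaning: which lies where in the row changes from start to start.
- pad_blue: round blue pad, 88 mm across, 2 mm thick, with a black dot at its centre; one of four fixed in a straight row, 100 mm apart, on an aluminium board 436 x 92 x 4 mm lying on the bench. Origin: centre of its underside, 4 mm above the bench; top face 6 mm above the bench; y axis along the row. The pads' colours have no meaning: which lies where in the row changes from start to start.
- pad_green: round green pad, 88 mm across, 2 mm thick, with a black dot at its centre; one of four fixed in a straight row, 100 mm apart, on an aluminium board 436 x 92 x 4 mm lying on the bench. Origin: centre of its underside, 4 mm above the bench; top face 6 mm above the bench; y axis along the row. The pads' colours have no meaning: which lies where in the row changes from start to start.
- end_bar_red: red bar fixed across one end of the aluminium board, 16 mm along the row, 44 mm across it, 12 mm high, its top 16 mm above the bench. Origin: centre of its underside, 4 mm above the bench; y axis along the row. The centres of the four pads lie 55, 155, 255 and 355 mm from it along the row. It is at either end of the board.
- end_bar_black: black bar of the same size fixed across the other end of the board, origin likewise; the pads lie at the same distances from it. Behind the row a wall shelf overhangs the bench 0.21 m up; its front edge runs diagonally (parallel to x = y) and comes to about 60 mm beyond the nearest pad's centre, so a wide gripper fits best with its fingers closing along that diagonal.

How it is judged (in metres and radians):
At the end, for the whole second after the job is handed in: From the red bar to the black bar stand the gear stack, the double gear, the ring gear and the ball bearing, one on each pad, each within 13 mm of the centre of its pad along and across the row, upright (within 0.08 rad), resting on the pad, released and at rest (horizontal distance between gear_stack and end_bar_red between 0.042 and 0.068 m and horizontal distance between gear_stack and end_bar_black between 0.342 and 0.368 m and x of gear_stack in the frame of end_bar_red between -0.013 and 0.013 m and height (world z) of gear_stack between 0.003 and 0.01 m and angle between each of gear_stack, double_gear, ring_gear, ball_bearing's own z axis and vertical below 0.08 rad and linear speed of each of gear_stack, double_gear, ring_gear, ball_bearing below 0.02 m/s and angular speed of each of gear_stack, double_gear, ring_gear, ball_bearing below 0.1 rad/s and contact force between each of gear_stack, double_gear, ring_gear, ball_bearing and the fingers below 0.05 N and horizontal distance between double_gear and end_bar_red between 0.142 and 0.168 m and horizontal distance between double_gear and end_bar_black between 0.242 and 0.268 m and x of double_gear in the frame of end_bar_red between -0.013 and 0.013 m and height (world z) of double_gear between 0.003 and 0.01 m and horizontal distance between ring_gear and end_bar_red between 0.242 and 0.268 m and horizontal distance between ring_gear and end_bar_black between 0.142 and 0.168 m and x of ring_gear in the frame of end_bar_red between -0.013 and 0.013 m and height (world z) of ring_gear between 0.003 and 0.01 m and horizontal distance between ball_bearing and end_bar_red between 0.342 and 0.368 m and horizontal distance between ball_bearing and end_bar_black between 0.042 and 0.068 m and x of ball_bearing in the frame of end_bar_red between -0.013 and 0.013 m and height (world z) of ball_bearing between 0.003 and 0.01 m); the robot touches nothing.
It fails at once if one of the four parts is tipped over (more than 0.6 rad) (angle between any of gear_stack, double_gear, ring_gear, ball_bearing's own z axis and vertical above 0.6 rad).
It also fails if it takes over 106 s, if anything falls off the work surface, if the arm or the gripper's body presses on something with over 40 N, if the wrist force passes 120 N, or if a joint passes its speed limit or range.

## Robot

A 6-joint arm with a two-finger parallel gripper is mounted at the origin on a cart in front of the work surface, level with it; the furniture and walls round the work are solid. World frame = base frame: x ahead of the robot, y to its left, z up, the work surface at z = 0. Lengths are in mm, angles in rad, forces in N, time in s.
With the tool pointing down it reaches from about 350 to 875 mm from the base axis. Payload 4.2 kg.
Tool frame: the origin (TCP) lies on the mounting face of the last link; the fingertips stand 173 mm ahead of it and the grasp point (between the pads) lies 155 mm ahead of it; z points along the fingers, y is the direction in which the jaws open and shut (so a half turn about z gives the same grasp; the last joint's range is limited). The gripper opens to 85 mm and grips with 20 to 120 N. Pads are 22 mm wide; open, the fingers measure 114 mm over their backs; the gripper's body (76 mm by 85 mm) begins 54 mm behind the grasp point. The pads swing forward as they close: fully open they stand 13 mm farther back than shut.
Start: joints at [1.371, 0.385, 0.008, 0, -1.194, -0.259], TCP at [276.762, 560.36, 404.712] pointing down, gripper open.
Joint ranges: [-3.14, 3.14], [-1.21, 2.06], [-1.07, 1.41], [-3.16, 2.05], [-2.99, -0.16], [-3.1, 3.1]. Speed limits (rad/s): [2.79, 2.79, 3.14, 3.14, 3.14, 3.14].

## Interface

Orientations are given as a unit quaternion [x, y, z, w].
In Python, from bench import arm gives the robot as it stands. The module is installed in compiled form; this text tells all that it offers.
- The arm moves only by the tool play_rows, never from a script. Its argument "moves" is a list of rows, each a list of 3 entries, a list of its own where there are three numbers: the shift along the world's x, y, z in units of 30 cm (1.0 is 30 cm), then the turn about the world's z in units of 30 degrees (1.0 is 30 degrees), then the gripper's target within -1 to 1 (shut at 1, half-way at 0, fully open at -1). In form: [[[x, y, z], turn, jaw], ...]. A call has 1 to 12 rows; each row is the pose to reach, as a shift and turn from the pose measured when the call began; what a row does not reach only later rows make up. A row lasts 1/8 s, in which the tool goes at most 62.5 mm and 10.7 degrees, less where a joint would pass 70% of its speed; a pose out of reach is approached as far as the arm can. A call with a number of a shift or a turn outside -1 to 1 is refused whole. A call with a gripper value outside its range is refused whole. The fingers move at their own pace and stop on an object; the grip force is fixed at half the most. Time passes only in rows, so rows that repeat a pose let the fingers close. It gives the time, the measured TCP pose, the force and the opening at its end, in the units of the state.
- arm.read_state(): the state, without advancing time (a new reading comes with each control period).
- arm.get_image(name): name is "side" or "top"; returns a dict with "pixels" (400x640x3 uint8, red, green, blue), "vfov" (degrees; the focal length in pixels is half the picture's height over the tangent of half this angle, whatever the lens; pixels are square), "cx", "cy" (the principal point, pixels), "dist" ([k1, k2, p1, p2, k3] as OpenCV has them; the pictures are not rectified), "xyz" and "rotation" of the camera in the world. Camera axes: x right, y up, looking along -z (the intrinsics and any distortion apply to the point x, -y, -z); pixel columns grow to the right and rows downward; lengths in mm; the calibration is good to about 2 mm. A picture is of the moment at which its call begins. There is no depth.
- arm.job_done(): hands the job in, once; it reports no verdict.
Trained networks look in a picture, given as the dict that the camera call returned (one of the last four; its "shot" number tells which), for a name from the list of things; names that differ only in an ending like _2 or _b are one class to them, and where a whole thing is asked for, a point or a joint stands for the part that bears it (a point fixed in the world has none). Each returns a list of dicts, best first, with "conf" (0 to 1); they miss things now and then, are a little off and sometimes report something else, mostly with a low value. They report only what shows in the picture. A call takes as long as a camera call.
- arm.look_for(name, picture): "centre" ([x, y, z] in mm, in world coordinates, good to about 4 mm: the middle of the surface that is visible of it).
The state is a dict: "clock": time; "joints": joint angles; "joint_vel": joint speeds; "joint_efforts": joint torques, N m; "position": TCP position; "ee_rot": TCP orientation; "contact_force": force on the tool from outside, world axes, zero at the start; "wrist_torque": the same for the moment, N m; "gripper_width": finger opening in mm.
Only numpy, scipy, OpenCV 4.12 (cv2) and the standard library are available. Lean on these libraries where they do the work, as an engineer would, in place of code of your own. Each camera call takes 0.05 s, during which the arm holds its last target.

## Working session

There is one attempt and no reset: what is moved stays moved. The work goes in short steps, Python scripts to look and compute and a tool call to move; the robot and the scene stay as the last step left them, time stands still between calls to the robot, and variables do not carry over. Pictures are saved under pics/ and viewed, and the job is handed in when it is done.

Besides the shell and the picture viewer there is one more tool, called after "Request:" as name(argument=value, ...), one argument or row to a line, values as JSON. play_rows: Moves the arm, as the interface text tells. Shifts and turns lie within -1 to 1; 1 stands for 30 cm of shift or 30 degrees of turn. Its arguments: {"type":"object","properties":{"moves":{"type":"array"}},"required":["moves"]}

```bash
mkdir -p pics; cat > h.py <<'E'
from bench import arm
import numpy as np, cv2
def save(im,n): cv2.imwrite(f'pics/{n}.png',np.ascontiguousarray(im['pixels'][:,:,::-1]))
def K(im):
    f=200/np.tan(np.radians(im['vfov'])/2); return np.array([[f,0,im['cx']],[0,f,im['cy']],[0,0,1.]])
def R(im):
    r=np.array(im['rotation'],float)
    if r.shape!=(3,3):
        from scipy.spatial.transform import Rotation as Ro
        r=Ro.from_quat(r).as_matrix()
    return r
def ray(im,uv,z):
    p=cv2.undistortPoints(np.array(uv,float).reshape(-1,1,2),K(im),np.array(im['dist'],float)).reshape(-1,2)
    d=np.c_[p[:,0],-p[:,1],-np.ones(len(p))]@R(im).T; o=np.array(im['xyz'])
    return o+d*((z-o[2])/d[:,2])[:,None]
def proj(im,P):
    c=(np.array(P,float).reshape(-1,3)-np.array(im['xyz']))@R(im); c=c*[1,-1,-1]
    return cv2.projectPoints(c.reshape(-1,1,3),np.zeros(3),np.zeros(3),K(im),np.array(im['dist'],float))[0].reshape(-1,2)
E
python3 - <<'E'
from h import *
print(arm.read_state())
for n in('top','side'):
    im=arm.get_image(n); save(im,n+'0'); print(n,im['vfov'],im['cx'],im['cy'],im['dist'],im['xyz'],im['rotation'])
    for o in 'gear_stack double_gear ring_gear ball_bearing pad_white pad_yellow pad_blue pad_green end_bar_red end_bar_black'.split():
        print(o,[(np.round(d['centre'],0).tolist(),round(d['conf'],2),proj(im,d['centre']).round().tolist()[0]) for d in arm.look_for(o,im)[:3]])
E
```

```text
{'clock': 0.0, 'joints': array([ 1.37060869e+00,  3.85550229e-01,  6.63786839e-03, -4.87591897e-04,
       -1.19399277e+00, -2.58563820e-01]), 'joint_vel': array([ 4.58030002e-05, -9.97867288e-05,  3.86590570e-04,  2.86659090e-04,
       -3.67809741e-04, -4.64335544e-04]), 'joint_efforts': array([ 4.44108018e-04, -3.92292416e+01,  1.88402206e+01,  4.18623447e+00,
       -4.69354927e-03, -2.70609050e-06]), 'position': array([276.66696807, 560.20266285, 403.63139966]), 'ee_rot': array([ 9.73787505e-01, -2.27457101e-01, -1.95729805e-04,  1.06056320e-03]), 'contact_force': array([0.5751137 , 0.51258798, 0.29511882]), 'wrist_torque': array([ 0.02024273, -0.00866204,  0.00871854]), 'gripper_width': 85.380179964737}
top 53.49455323814006 319.1326512996892 193.30217704062832 [-0.06393184  0.          0.          0.          0.        ] [406.45096205 -85.47216722 866.70464658] [ 0.07025444 -0.03917389 -0.70090482  0.70870456]
gear_stack [([433.0, -216.0, 91.0], 0.86, [404.0, 242.0])]
double_gear [([645.0, 129.0, 62.0], 0.95, [236.0, 140.0])]
ring_gear [([434.0, -4.0, 22.0], 0.81, [298.0, 242.
[... 773 characters left out ...]
436.0, -203.0, 65.0], 0.76, [388.0, 175.0])]
double_gear [([644.0, 154.0, 53.0], 0.86, [220.0, 265.0]), ([545.0, 70.0, 4.0], 0.26, [297.0, 267.0])]
ring_gear [([430.0, 19.0, 20.0], 0.79, [368.0, 256.0])]
ball_bearing [([431.0, -93.0, 12.0], 0.82, [379.0, 224.0])]
pad_white [([546.0, -133.0, 2.0], 0.74, [328.0, 208.0])]
pad_yellow [([544.0, -29.0, 4.0], 0.67, [314.0, 235.0])]
pad_blue [([545.0, 69.0, 4.0], 0.89, [297.0, 267.0])]
pad_green [([552.0, -226.0, 10.0], 0.67, [337.0, 184.0]), ([549.0, -130.0, 3.0], 0.57, [327.0, 208.0]), ([546.0, 71.0, 4.0], 0.55, [296.0, 268.0])]
end_bar_red [([552.0, -276.0, 13.0], 0.63, [342.0, 173.0])]
end_bar_black [([544.0, 133.0, 15.0], 0.75, [284.0, 287.0])]
```

View pics/top0.png

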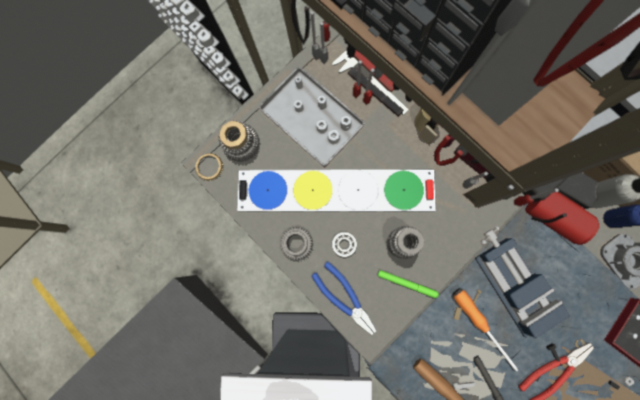

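View pics/side0.png

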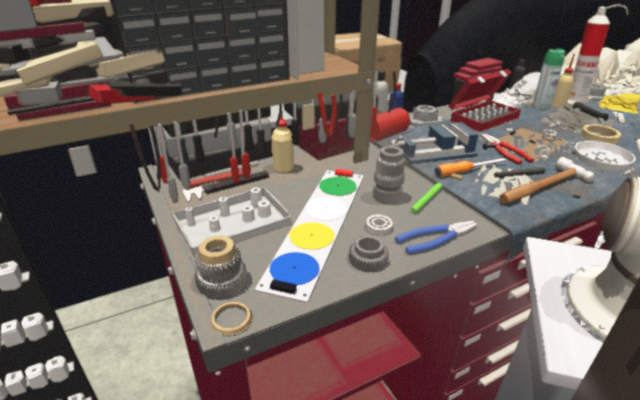

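The top view shows the board along y, with black bar at (242,190), then blue, yellow, white, green pads and the red bar at (430,190). The gear stack is at (405,240), bearing (344,244), ring gear (296,243) and double gear (236,140). Next I'll refine these positions.

```bash
python3 - <<'E'
from h import *
im=arm.get_image('top'); px=im['pixels']
hsv=cv2.cvtColor(px,cv2.COLOR_RGB2HSV)
def cen(lo,hi,box,z,n):
    m=cv2.inRange(hsv,lo,hi); k=np.zeros_like(m); x0,y0,x1,y1=box; k[y0:y1,x0:x1]=m[y0:y1,x0:x1]
    c,_=cv2.findContours(k,0,1); c=max(c,key=cv2.contourArea); M=cv2.moments(c); uv=(M['m10']/M['m00'],M['m01']/M['m00'])
    print(n,np.round(uv,1),cv2.contourArea(c),ray(im,uv,z).round(1))
cen((100,120,60),(125,255,255),(235,165,295,215),6,'blue')
cen((22,120,60),(35,255,255),(285,165,340,215),6,'yellow')
cen((45,100,40),(80,255,255),(380,165,425,215),6,'green')
cen((170,100,60),(180,255,255),(420,170,440,210),16,'red')
cen((0,0,0),(180,255,60),(236,175,250,205),16,'black')
s=5
for n,(x,y) in dict(stack=(404,241),double=(237,141),ring=(297,243),bear=(344,244)).items():
    c=cv2.resize(np.ascontiguousarray(px[y-28:y+28,x-28:x+28,::-1]),None,fx=7,fy=7,interpolation=cv2.INTER_CUBIC)
    # overlays of guessed outlines
    g=dict(stack=(433,-216,[(0,33),(114,25)]),double=(645,129,[(0,43),(78,30)]),ring=(434,-4,[(0,35),(36,25)]),bear=(434,-97,[(0,26),(15,26)]))[n]
    t=np.linspace(0,2*np.pi,60)
    for z,r in g[2]:
        q=proj(im,np.c_[g[0]+r*np.cos(t),g[1]+r*np.sin(t),0*t+z]); q=((q-[x-28,y-28]+.5)*7).round().astype(np.int32)
        cv2.polylines(c,[q],True,(0,0,255) if z else (0,255,0),1)
    globals().setdefault('T',[]).append(c)
o=np.vstack([np.hstack(T[:2]),np.hstack(T[2:])]); o=cv2.resize(o,(600,600)); cv2.imwrite('pics/crops.png',o)
E
```

```text
blue [267.5 189.9] 1056.0 [[547.6  68.2   6. ]]
yellow [312.3 189.9] 1029.5 [[548.2 -31.4   6. ]]
green [403.6 189.7] 1075.0 [[ 550.1 -231.2    6. ]]Traceback (most recent call last):
  File "<stdin>", line 11, in <module>
  File "<stdin>", line 6, in cen
ValueError: max() iterable argument is empty
```

```bash
cat > ov.py <<'E'
from h import *
import sys,json
def ov(cam,G,fn,half=28):
    im=arm.get_image(cam); px=im['pixels'];T=[]
    t=np.linspace(0,2*np.pi,60)
    for n,(gx,gy,L) in G.items():
        x,y=proj(im,[gx,gy,20])[0].round().astype(int)
        x=min(max(x,half),640-half);y=min(max(y,half),400-half)
        c=cv2.resize(np.ascontiguousarray(px[y-half:y+half,x-half:x+half,::-1]),(300,300),interpolation=cv2.INTER_CUBIC); s=300/(2*half)
        for i,(z,r) in enumerate(L):
            q=proj(im,np.c_[gx+r*np.cos(t),gy+r*np.sin(t),0*t+z]); q=((q-[x-half,y-half]+.5)*s).round().astype(np.int32)
            cv2.polylines(c,[q],True,[(0,255,0),(0,0,255),(255,0,255)][i],1)
        T.append(c)
    cv2.imwrite(f'pics/{fn}.png',np.vstack([np.hstack(T[:2]),np.hstack(T[2:])]))
E
python3 - <<'E'
from ov import *
G=dict(stack=(433,-218,[(0,33),(114,25)]),double=(645,131,[(0,43),(78,30)]),ring=(432,-4,[(0,35),(36,25)]),bear=(433,-98,[(0,26),(15,26)]))
ov('top',G,'crops'); ov('side',G,'crops_s',34)
E
```

```text
(no output)
```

View pics/crops.png

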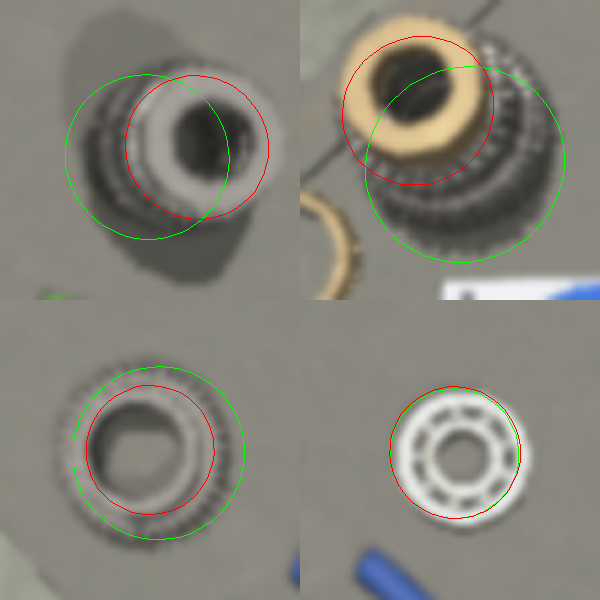

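View pics/crops_s.png

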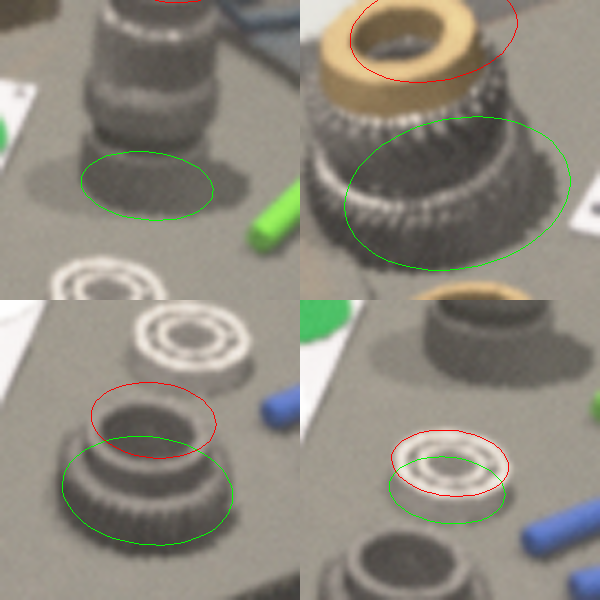

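```bash
python3 - <<'E'
from ov import *
G=dict(stack=(435,-223,[(66,30),(114,25)]),double=(653,133,[(0,43),(78,30)]),ring=(432,1,[(22,35),(36,25)]),bear=(430,-101,[(0,26),(15,26)]))
ov('top',G,'crops2'); ov('side',G,'crops_s2',40)
for cam,box in(('top',(215,110,260,165)),('side',(185,225,250,290))):
    im=arm.get_image(cam); h=cv2.cvtColor(im['pixels'],cv2.COLOR_RGB2HSV); 
    m=cv2.inRange(h,(10,60,90),(28,255,255)); x0,y0,x1,y1=box; k=np.zeros_like(m);k[y0:y1,x0:x1]=m[y0:y1,x0:x1]
    c,_=cv2.findContours(k,0,1); c=cv2.convexHull(max(c,key=cv2.contourArea)); e=cv2.fitEllipse(c); print(cam,e, ray(im,e[0],78).round(1))
E
```

```text
top ((232.5909423828125, 133.96249389648438), (26.029911041259766, 27.511093139648438), 56.06482696533203) [[653.7 133.2  78. ]]
side ((216.41998291015625, 250.00704956054688), (28.55284881591797, 39.25321960449219), 78.19975280761719) [[648.9 148.   78. ]]
```

View pics/crops2.png

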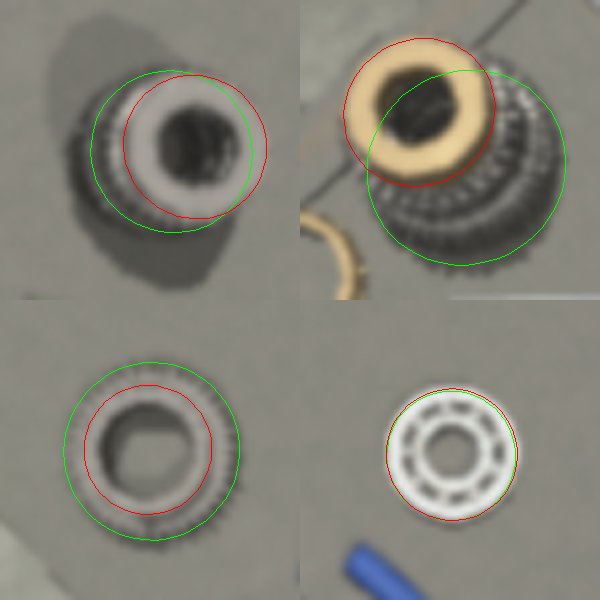

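View pics/crops_s2.png

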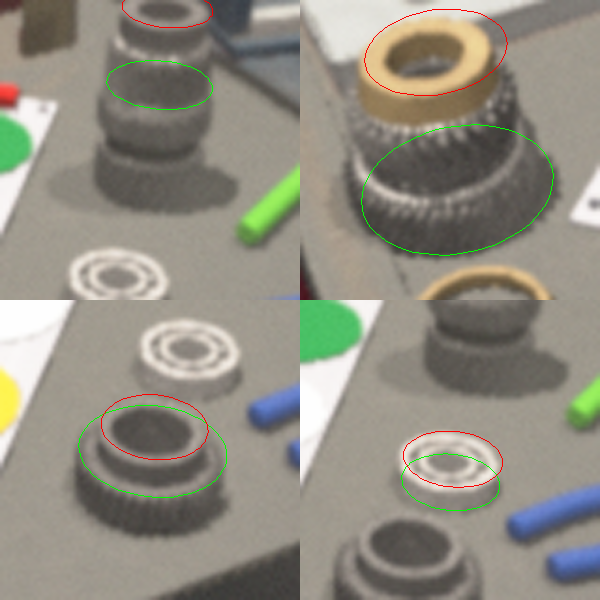

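Request:
play_rows(
  moves=[
    [[0.4, -1, 0], -0.623, -1],
    [[0.4, -1, 0], -0.623, -1],
    [[0.4, -1, 0], -0.623, -1],
    [[0.4, -1, 0], -0.623, -1],
    [[0.4, -1, 0], -0.623, -1],
    [[0.4, -1, 0], -0.623, -1],
  ],
)

```text
clock: 2.2
position: [397.2, 257.3, 405.1]
ee_rot: [0.923, -0.384, 0.0, -0.0]
contact_force: [0.2, 1.0, -0.1]
gripper_width: 85.5
```

Request:
play_rows(
  moves=[
    [[0.1, -1, 0], 0, -1],
    [[0.1, -1, 0], 0, -1],
    [[0.1, -1, 0], 0, -1],
    [[0.1, -1, 0], 0, -1],
    [[0.1, -1, 0], 0, -1],
    [[0.1, -1, 0], 0, -1],
  ],
)

```text
clock: 2.95
position: [427.4, -45.2, 405.2]
ee_rot: [0.922, -0.387, 0.0, -0.0]
contact_force: [0.0, 0.5, -0.4]
gripper_width: 85.7
```

Request:
play_rows(
  moves=[
    [[0.026, -0.597, -0.1], 0, -1],
    [[0.026, -0.597, -0.1], 0, -1],
    [[0.026, -0.597, -0.1], 0, -1],
    [[0.026, -0.597, -0.1], 0, -1],
    [[0.026, -0.597, -0.1], 0, -1],
  ],
)

```text
clock: 3.58
position: [435.7, -223.6, 375.0]
ee_rot: [0.922, -0.387, 0.0, -0.0]
contact_force: [-0.0, 0.3, -0.8]
gripper_width: 85.5
```

Request:
play_rows(
  moves=[
    [[-0.002, 0.005, -0.15], 0, -1],
    [[-0.002, 0.005, -0.3], 0, -1],
    [[-0.002, 0.005, -0.4], 0, -1],
    [[-0.002, 0.005, -0.463], 0, -1],
    [[-0.002, 0.005, -0.463], 0, -1],
  ],
)

```text
clock: 4.2
position: [435.4, -220.3, 235.5]
ee_rot: [0.923, -0.385, -0.001, 0.0]
contact_force: [0.2, 0.6, -0.0]
gripper_width: 85.2
```

```bash
python3 - <<'E'
from h import *
for c in('side','top'):
    im=arm.get_image(c); x,y=proj(im,[435,-222,100])[0].astype(int); x0=max(x-60,0);y0=max(y-60,0)
    cv2.imwrite(f'pics/a_{c}.png',cv2.resize(np.ascontiguousarray(im['pixels'][y0:y0+120,x0:x0+120,::-1]),(480,480),interpolation=cv2.INTER_CUBIC))
E
python3 -c "
import cv2,numpy as np
cv2.imwrite('pics/a.png',cv2.resize(np.hstack([cv2.imread('pics/a_side.png'),cv2.imread('pics/a_top.png')]),(800,400)))"
```

```text
(no output)
```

View pics/a.png

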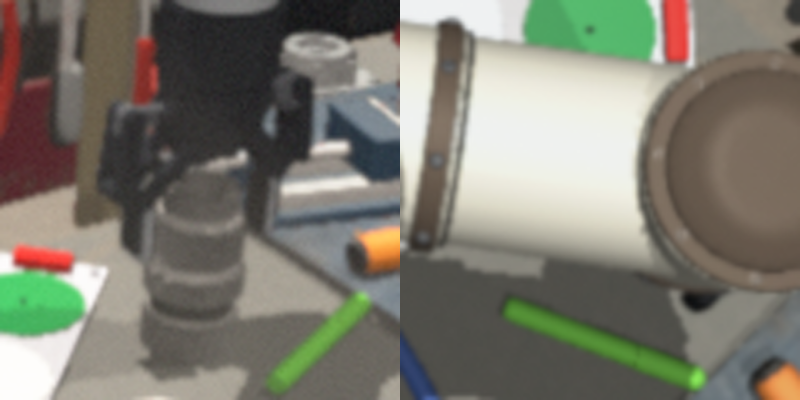

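The side view shows both fingers straddling the stack, centred near (190,230). I'll close and lift.

Request:
play_rows(
  moves=[
    [[0, 0, 0], 0, 1],
    [[0, 0, 0], 0, 1],
    [[0, 0, 0], 0, 1],
    [[0, 0, 0], 0, 1],
    [[0, 0, 0], 0, 1],
    [[0, 0, 0], 0, 1],
  ],
)

```text
clock: 5.05
position: [436.1, -221.2, 238.9]
ee_rot: [0.923, -0.385, 0.002, -0.0]
contact_force: [-2.1, 0.3, 7.1]
gripper_width: 57.6
```

Request:
play_rows(
  moves=[
    [[0, 0, 0.01], 0, 1],
    [[0, 0, 0.02], 0, 1],
    [[0, 0, 0.05], 0, 1],
    [[0, 0, 0.1], 0, 1],
    [[0, 0, 0.15], 0, 1],
    [[0, 0, 0.15], 0, 1],
  ],
)

```text
clock: 5.8
position: [436.4, -221.2, 285.0]
ee_rot: [0.923, -0.385, 0.004, -0.001]
contact_force: [1.0, -0.0, -7.1]
gripper_width: 57.1
```

```bash
cat > crop.py <<'E'
from h import *
def crop(P,fn,h=60):
    T=[]
    for c in('side','top'):
        im=arm.get_image(c); x,y=proj(im,P)[0].astype(int); x0=min(max(x-h,0),640-2*h);y0=min(max(y-h,0),400-2*h)
        T.append(cv2.resize(np.ascontiguousarray(im['pixels'][y0:y0+2*h,x0:x0+2*h,::-1]),(400,400),interpolation=cv2.INTER_CUBIC))
    cv2.imwrite(f'pics/{fn}.png',np.hstack(T))
E
python3 -c "
from crop import *
crop([435,-222,100],'b')"
```

```text
(no output)
```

View pics/b.png

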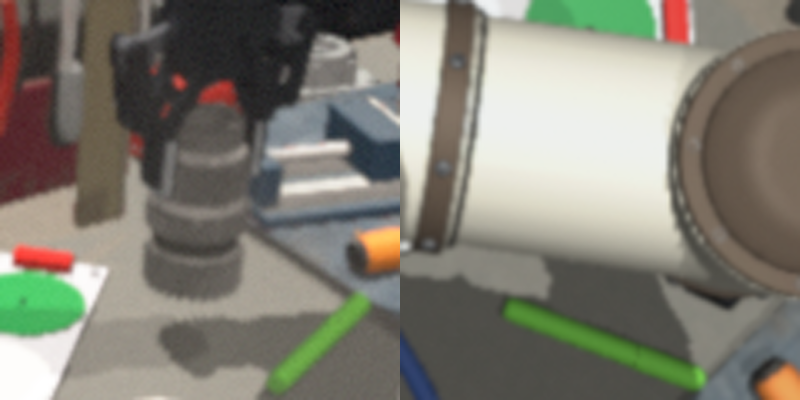

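Request:
play_rows(
  moves=[
    [[0.1, -0.01, 0], 0, 1],
    [[0.2, -0.02, 0], 0, 1],
    [[0.3, -0.025, 0], 0, 1],
    [[0.377, -0.031, 0], 0, 1],
    [[0.377, -0.031, 0], 0, 1],
    [[0.377, -0.031, 0], 0, 1],
  ],
)

```text
clock: 6.65
position: [548.0, -230.2, 282.0]
ee_rot: [0.923, -0.386, -0.0, -0.0]
contact_force: [-0.3, -0.3, -8.1]
gripper_width: 57.2
```

```bash
python3 -c "
from crop import *
crop([549,-231,50],'c')"
```

```text
(no output)
```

View pics/c.png

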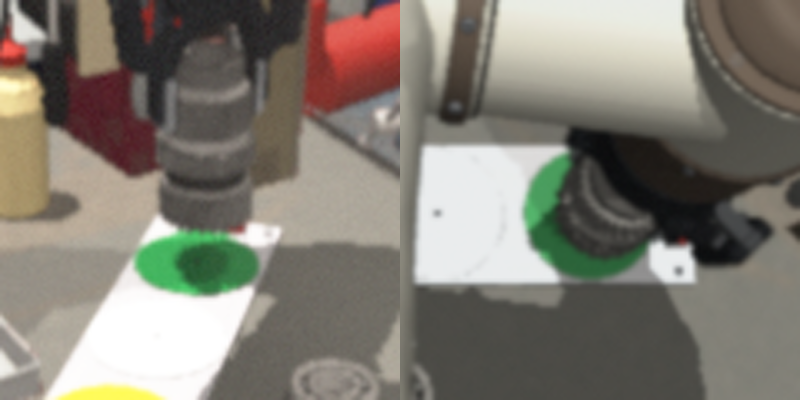

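Request:
play_rows(
  moves=[
    [[0.003, -0.002, -0.04], 0, 1],
    [[0.003, -0.002, -0.08], 0, 1],
    [[0.003, -0.002, -0.105], 0, 1],
    [[0.003, -0.002, -0.115], 0, 1],
    [[0.003, -0.002, -0.115], 0, 1],
  ],
)

```text
clock: 7.38
position: [548.9, -230.9, 248.1]
ee_rot: [0.923, -0.386, 0.0, -0.0]
contact_force: [0.0, 0.1, -7.3]
gripper_width: 57.3
```

```bash
python3 -c "
from crop import *
crop([549,-231,50],'d',50)"
```

```text
(no output)
```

View pics/d.png

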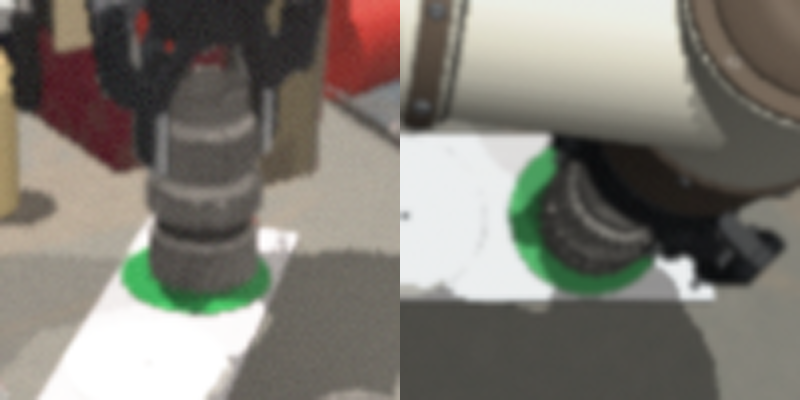

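Request:
play_rows(
  moves=[
    [[0.001, 0, -0.006], 0, 1],
    [[0.001, 0, -0.012], 0, 1],
    [[0.001, 0, -0.012], 0, 1],
  ],
)

```text
clock: 7.85
position: [549.5, -231.0, 245.2]
ee_rot: [0.923, -0.386, 0.001, -0.0]
contact_force: [-1.0, -0.3, -5.9]
gripper_width: 57.2
```

Request:
play_rows(
  moves=[
    [[0, 0, -0.006], 0, 1],
    [[0, 0, -0.006], 0, 1],
  ],
)

```text
clock: 8.1
position: [549.6, -231.2, 245.1]
ee_rot: [0.923, -0.385, 0.002, -0.0]
contact_force: [-3.7, 0.8, 4.7]
gripper_width: 57.1
```

Request:
play_rows(
  moves=[
    [[0, 0, 0], 0, 0.2],
    [[0, 0, 0], 0, -0.4],
    [[0, 0, 0], 0, -1],
    [[0, 0, 0], 0, -1],
    [[0, 0, 0], 0, -1],
    [[0, 0, 0.1], 0, -1],
    [[0, 0, 0.3], 0, -1],
    [[0, 0, 0.5], 0, -1],
    [[0, 0, 0.5], 0, -1],
  ],
)

```text
clock: 9.22
position: [550.5, -231.4, 401.7]
ee_rot: [0.923, -0.385, 0.009, -0.001]
contact_force: [0.9, 0.4, -0.7]
gripper_width: 85.1
```

```bash
python3 -c "
from crop import *
crop([549,-231,50],'e',50)"
```

```text
(no output)
```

View pics/e.png

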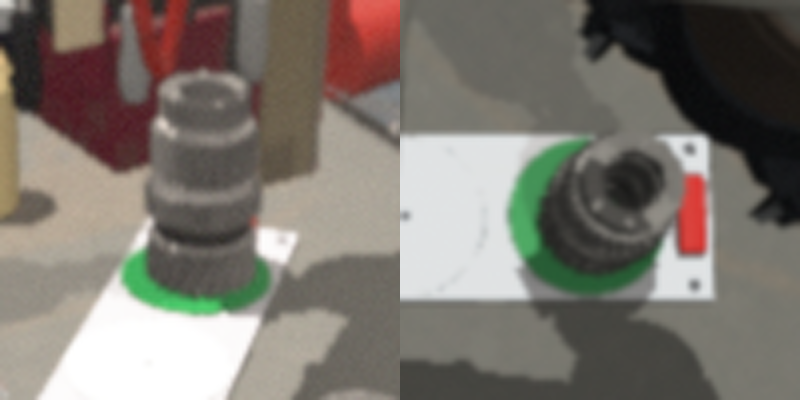

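Request:
play_rows(
  moves=[
    [[0, 0.2, 0], 0, -1],
    [[0.05, 0.4, 0], 0, -1],
    [[0.1, 0.6, 0], 0, -1],
    [[0.15, 0.8, 0], 0, -1],
    [[0.2, 1, 0], 0, -1],
    [[0.2, 1, 0], 0, -1],
  ],
)

```text
clock: 10.07
position: [609.9, 73.0, 392.9]
ee_rot: [0.924, -0.383, 0.001, 0.0]
contact_force: [-0.9, -0.5, -0.3]
gripper_width: 85.8
```

Request:
play_rows(
  moves=[
    [[0.144, 0.205, -0.05], 0, -1],
    [[0.144, 0.205, -0.1], 0, -1],
    [[0.144, 0.205, -0.2], 0, -1],
    [[0.144, 0.205, -0.27], 0, -1],
    [[0.144, 0.205, -0.27], 0, -1],
  ],
)

```text
clock: 10.7
position: [652.2, 133.3, 308.3]
ee_rot: [0.924, -0.383, -0.002, 0.003]
contact_force: [-0.1, -1.0, 1.1]
gripper_width: 85.3
```

```bash
python3 -c "
from crop import *
crop([653,134,80],'f',55)"
```

```text
(no output)
```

View pics/f.png

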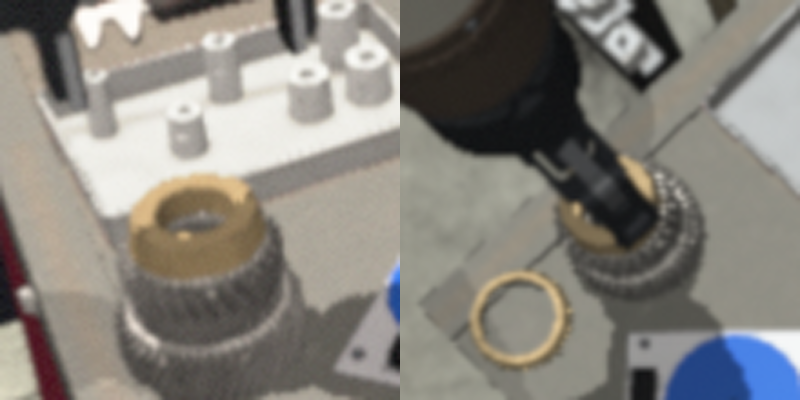

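Request:
play_rows(
  moves=[
    [[0.002, 0.004, -0.1], 0, -1],
    [[0.002, 0.004, -0.18], 0, -1],
    [[0.002, 0.004, -0.22], 0, -1],
    [[0.002, 0.004, -0.24], 0, -1],
    [[0.002, 0.004, -0.24], 0, -1],
  ],
)

```text
clock: 11.42
position: [654.0, 135.0, 240.4]
ee_rot: [0.924, -0.383, 0.001, 0.001]
contact_force: [1.1, 0.1, 0.0]
gripper_width: 85.3
```

```bash
python3 -c "
from crop import *
crop([653,134,80],'g',50)"
```

```text
(no output)
```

View pics/g.png

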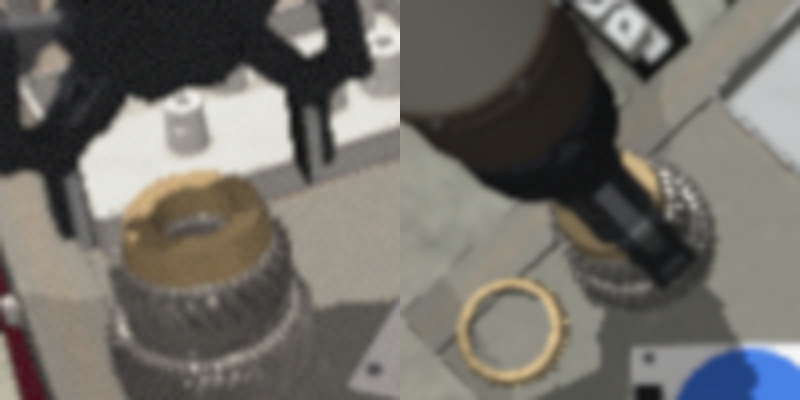

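Request:
play_rows(
  moves=[
    [[0, 0, -0.018], 0, -1],
    [[0, 0, -0.018], 0, 0],
    [[0, 0, -0.018], 0, 1],
    [[0, 0, -0.018], 0, 1],
    [[0, 0, -0.018], 0, 1],
    [[0, 0, -0.018], 0, 1],
    [[0, 0, -0.018], 0, 1],
    [[0, 0, -0.018], 0, 1],
  ],
)

```text
clock: 12.52
position: [654.9, 135.7, 237.1]
ee_rot: [0.924, -0.383, 0.003, -0.001]
contact_force: [-0.6, 2.7, 6.0]
gripper_width: 55.1
```

Request:
play_rows(
  moves=[
    [[0, 0, 0.01], 0, 1],
    [[0, 0, 0.03], 0, 1],
    [[0, 0, 0.06], 0, 1],
    [[0, 0, 0.1], 0, 1],
    [[0, 0, 0.15], 0, 1],
    [[0, 0, 0.15], 0, 1],
  ],
)

```text
clock: 13.28
position: [655.5, 135.9, 284.6]
ee_rot: [0.924, -0.383, 0.005, -0.003]
contact_force: [0.1, 0.9, -5.8]
gripper_width: 55.2
```

```bash
python3 -c "
from crop import *
crop([653,134,100],'i',60)"
```

```text
(no output)
```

View pics/i.png

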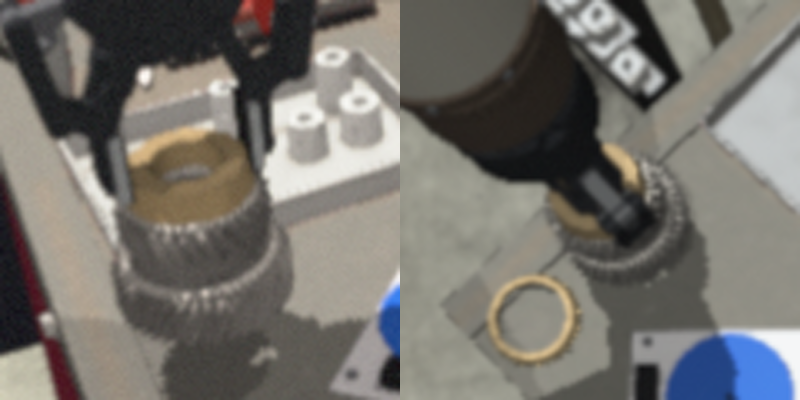

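```bash
python3 - <<'E'
from ov import *
z=47
G=dict(a=(655.5,135.9,[(z+58,36.5),(z+78,30),(z+20,43)]),b=(650,133,[(z+58,36.5),(z+78,30),(z+20,43)]))
ov('top',G,'j',36)
im0=cv2.imread('pics/j.png')
E
python3 - <<'E'
from ov import *
z=47
L=[(z+58,36.5),(z+78,30),(z+20,43)]
import cv2
ov('top',dict(a=(655.5,135.9,L),b=(652,140,L),),'j1',36) if 0 else None
ov('top',dict(a=(655.5,135.9,L),b=(649,136,L),c=(655.5,142,L),d=(649,142,L)),'jt',36)
ov('side',dict(a=(655.5,135.9,L),b=(649,136,L),c=(655.5,142,L),d=(649,142,L)),'js',40)
E
```

```text
Traceback (most recent call last):
  File "ov.py", line 14, in ov
    cv2.imwrite(f'pics/{fn}.png',np.vstack([np.hstack(T[:2]),np.hstack(T[2:])]))
                                                             ~~~~~~~~~^^^^^^^
ValueError: need at least one array to concatenate
```

View pics/jt.png

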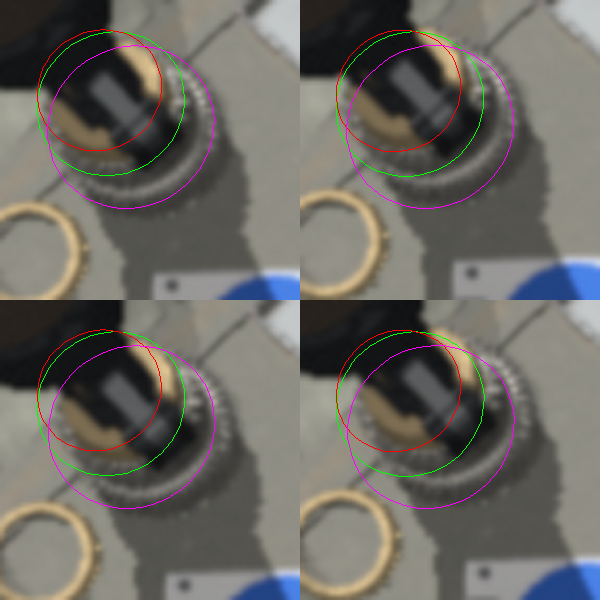

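View pics/js.png

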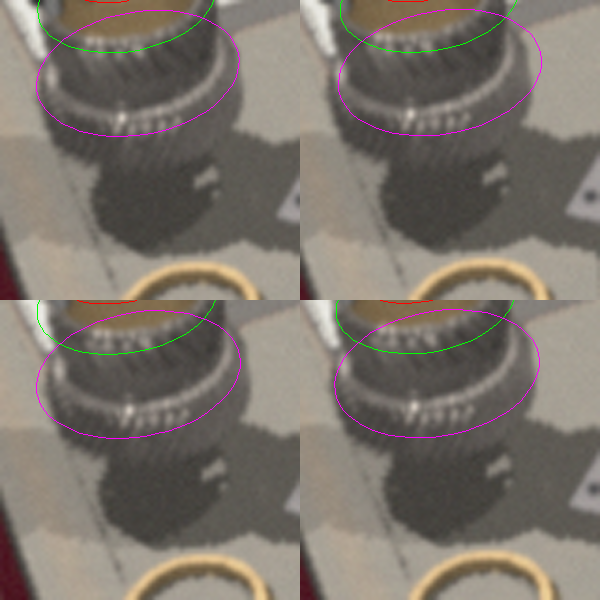

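Request:
play_rows(
  moves=[
    [[-0.05, -0.1, 0], 0, 1],
    [[-0.1, -0.25, 0], 0, 1],
    [[-0.16, -0.4, 0], 0, 1],
    [[-0.22, -0.55, 0], 0, 1],
    [[-0.28, -0.7, 0], 0, 1],
    [[-0.33, -0.82, 0], 0, 1],
    [[-0.352, -0.887, 0], 0, 1],
    [[-0.352, -0.887, 0], 0, 1],
    [[-0.352, -0.887, 0], 0, 1],
  ],
)

```text
clock: 14.65
position: [549.5, -130.0, 281.3]
ee_rot: [0.924, -0.383, 0.003, -0.001]
contact_force: [0.2, -0.7, -5.4]
gripper_width: 55.4
```

```bash
python3 -c "
from crop import *
crop([549,-131,50],'k',60)"
```

```text
(no output)
```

View pics/k.png

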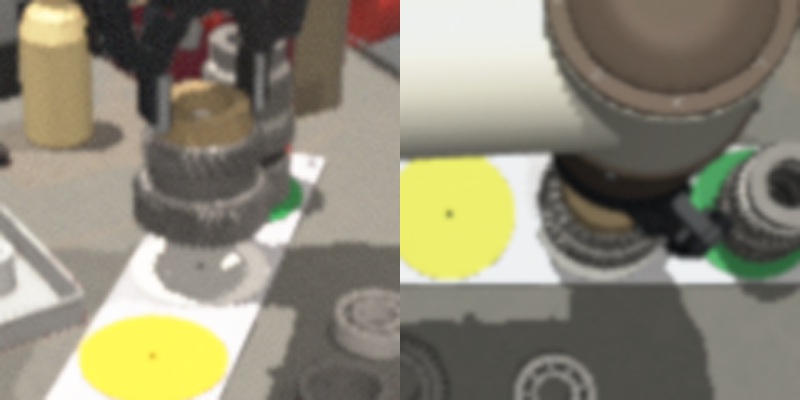

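Request:
play_rows(
  moves=[
    [[0, -0.002, -0.04], 0, 1],
    [[0, -0.002, -0.08], 0, 1],
    [[0, -0.002, -0.105], 0, 1],
    [[0, -0.002, -0.118], 0, 1],
    [[0, -0.002, -0.118], 0, 1],
  ],
)

```text
clock: 15.38
position: [549.6, -130.2, 245.5]
ee_rot: [0.924, -0.382, 0.003, -0.001]
contact_force: [-0.3, 0.2, -5.7]
gripper_width: 55.1
```

Request:
play_rows(
  moves=[
    [[0, 0, -0.006], 0, 1],
    [[0, 0, -0.012], 0, 1],
    [[0, 0, -0.012], 0, 1],
  ],
)

```text
clock: 15.75
position: [549.8, -130.4, 243.2]
ee_rot: [0.924, -0.382, 0.004, -0.001]
contact_force: [-2.6, -0.6, 3.0]
gripper_width: 55.4
```

Touched down; release and rise.

Request:
play_rows(
  moves=[
    [[0, 0, 0], 0, 0.2],
    [[0, 0, 0], 0, -0.4],
    [[0, 0, 0], 0, -1],
    [[0, 0, 0], 0, -1],
    [[0, 0, 0], 0, -1],
    [[0, 0, 0.1], 0, -1],
    [[0, 0, 0.3], 0, -1],
    [[0, 0, 0.4], 0, -1],
    [[-0.2, 0.2, 0.4], 0, -1],
    [[-0.393, 0.44, 0.3], 0, -1],
    [[-0.393, 0.44, 0.3], 0, -1],
    [[-0.393, 0.44, 0.3], 0, -1],
  ],
)

```text
clock: 17.25
position: [429.4, 3.0, 332.6]
ee_rot: [0.925, -0.38, 0.003, -0.0]
contact_force: [-0.3, -0.4, 0.5]
gripper_width: 85.4
```

```bash
python3 - <<'E'
from ov import *
L=[(6,43),(64,36.5),(84,30)]; M=[(6,33),(120,25)]
ov('top',dict(a=(549.5,-131,L),b=(549.5,-231,M)),'l',32) if 0 else None
D=dict(a=(549.5,-131,L),b=(549.5,-231,M),c=(431,1,[(22,35),(36,25)]),d=(430,-101,[(0,26),(15,26)]))
ov('top',D,'lt',32); ov('side',D,'ls',40)
E
```

```text
(no output)
```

View pics/lt.png

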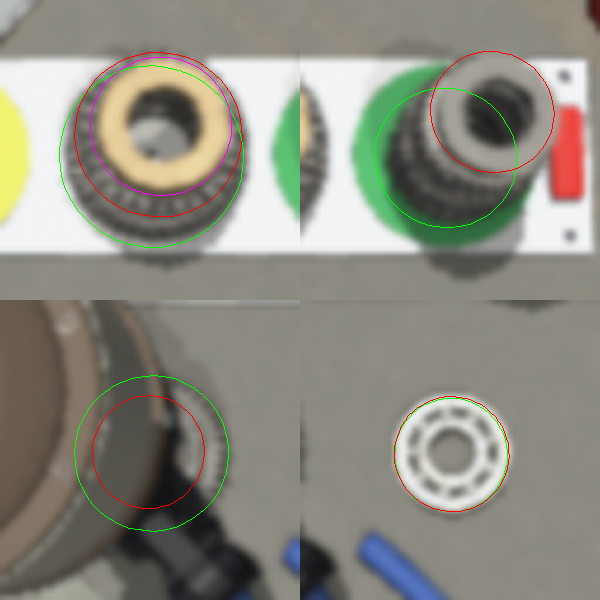

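View pics/ls.png

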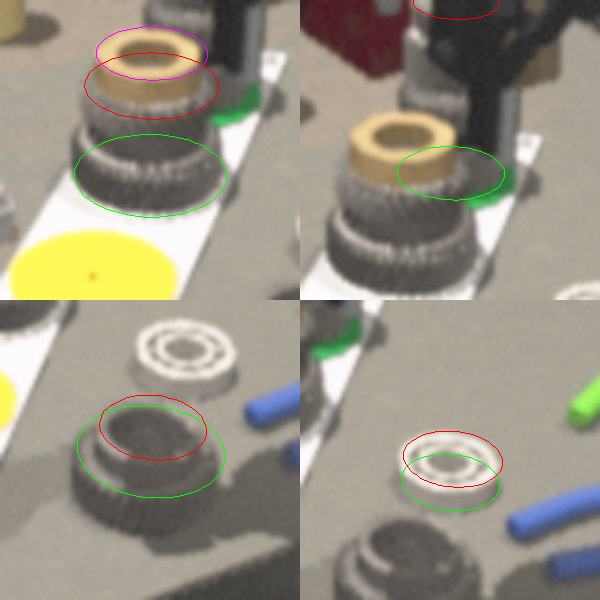

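Request:
play_rows(
  moves=[
    [[0.005, -0.007, -0.15], 0, -1],
    [[0.005, -0.007, -0.3], 0, -1],
    [[0.005, -0.007, -0.4], 0, -1],
    [[0.005, -0.007, -0.445], 0, -1],
    [[0.005, -0.007, -0.445], 0, -1],
    [[0.005, -0.007, -0.445], 0, -1],
  ],
)

```text
clock: 18.1
position: [434.6, -0.3, 200.8]
ee_rot: [0.924, -0.382, 0.005, -0.002]
contact_force: [-1.5, -0.4, 0.3]
gripper_width: 85.2
```

```bash
python3 -c "
from crop import *
crop([431,1,30],'m',50)"
```

```text
(no output)
```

View pics/m.png

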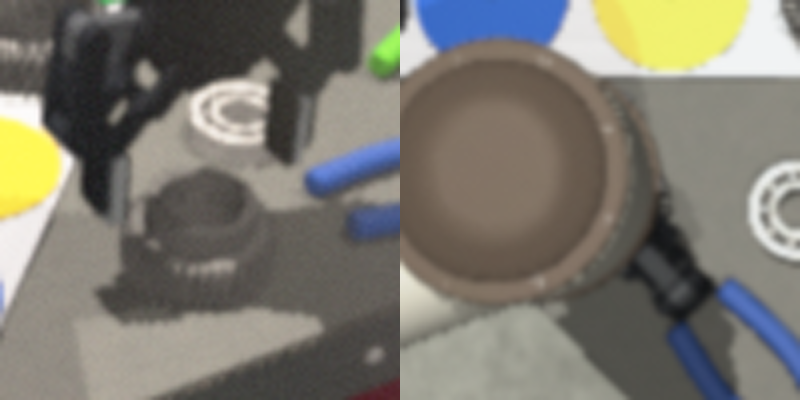

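Request:
play_rows(
  moves=[
    [[-0.01, 0.004, -0.006], 0, -1],
    [[-0.01, 0.004, -0.006], 0, 0],
    [[-0.01, 0.004, -0.006], 0, 1],
    [[-0.01, 0.004, -0.006], 0, 1],
    [[-0.01, 0.004, -0.006], 0, 1],
    [[-0.01, 0.004, -0.006], 0, 1],
    [[-0.01, 0.004, -0.006], 0, 1],
    [[-0.01, 0.004, -0.006], 0, 1],
  ],
)

```text
clock: 19.2
position: [431.5, 1.3, 200.1]
ee_rot: [0.925, -0.381, 0.006, -0.002]
contact_force: [-1.0, 1.1, 8.1]
gripper_width: 46.6
```

Request:
play_rows(
  moves=[
    [[0, 0, 0.01], 0, 1],
    [[0, 0, 0.03], 0, 1],
    [[0, 0, 0.06], 0, 1],
    [[0, 0, 0.1], 0, 1],
    [[0, 0, 0.15], 0, 1],
    [[0, 0, 0.15], 0, 1],
  ],
)

```text
clock: 19.95
position: [431.9, 1.4, 246.6]
ee_rot: [0.925, -0.381, 0.007, -0.004]
contact_force: [0.4, 0.3, -3.1]
gripper_width: 46.1
```

```bash
python3 -c "
from crop import *
crop([431,1,60],'n',50)
from ov import *
L=[(45+22,35),(45+36,25),(45,35)];x,y,_=arm.read_state()['position']
D=dict(a=(x,y,L),b=(x-4,y,L),c=(x,y+4,L),d=(x-4,y+4,L))
ov('side',D,'ns',32)"
```

```text
(no output)
```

View pics/n.png

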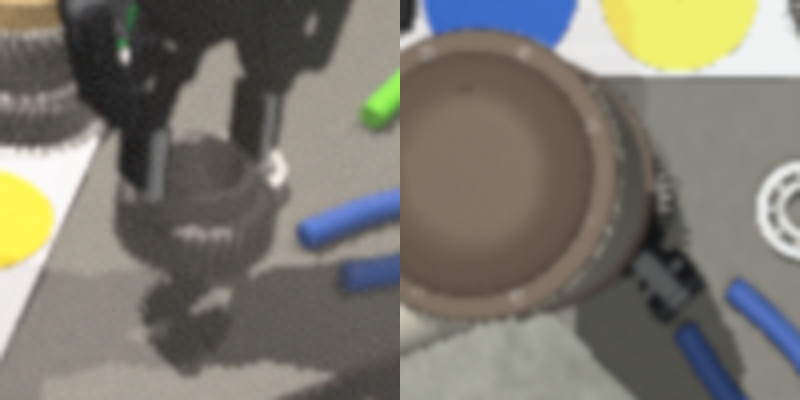

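View pics/ns.png

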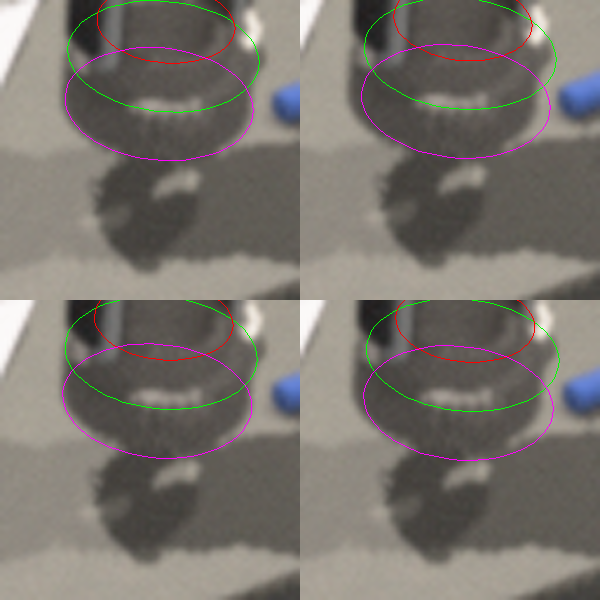

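Request:
play_rows(
  moves=[
    [[0.1, -0.02, 0], 0, 1],
    [[0.22, -0.06, 0], 0, 1],
    [[0.33, -0.09, 0], 0, 1],
    [[0.39, -0.109, 0], 0, 1],
    [[0.39, -0.109, 0], 0, 1],
    [[0.39, -0.109, 0], 0, 1],
  ],
)

```text
clock: 20.85
position: [547.2, -31.6, 244.0]
ee_rot: [0.924, -0.381, 0.004, -0.002]
contact_force: [-0.7, -0.0, -2.9]
gripper_width: 46.3
```

```bash
python3 -c "
from crop import *
crop([549,-31,40],'o',60)"
```

```text
(no output)
```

View pics/o.png

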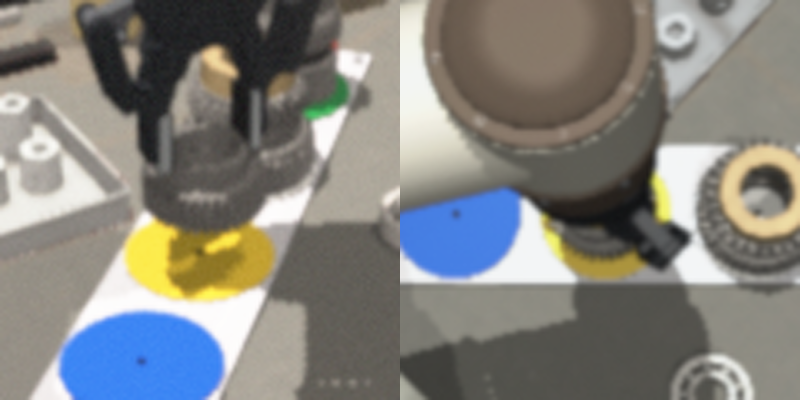

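Clear of the double gear and over the yellow pad; lower.

Request:
play_rows(
  moves=[
    [[0.005, 0, -0.04], 0, 1],
    [[0.005, 0, -0.08], 0, 1],
    [[0.005, 0, -0.105], 0, 1],
    [[0.005, 0, -0.118], 0, 1],
    [[0.005, 0, -0.118], 0, 1],
  ],
)

```text
clock: 21.58
position: [548.8, -31.3, 208.8]
ee_rot: [0.925, -0.381, 0.004, -0.002]
contact_force: [0.4, 0.2, -3.4]
gripper_width: 46.1
```

Request:
play_rows(
  moves=[
    [[0, 0, -0.006], 0, 1],
    [[0, 0, -0.012], 0, 1],
    [[0, 0, -0.012], 0, 1],
  ],
)

```text
clock: 21.95
position: [549.0, -31.4, 206.3]
ee_rot: [0.925, -0.381, 0.005, -0.002]
contact_force: [-2.2, 0.1, 4.8]
gripper_width: 46.0
```

Request:
play_rows(
  moves=[
    [[0, 0, 0], 0, 0.2],
    [[0, 0, 0], 0, -0.4],
    [[0, 0, 0], 0, -1],
    [[0, 0, 0], 0, -1],
    [[0, 0, 0], 0, -1],
    [[0, 0, 0.1], 0, -1],
    [[0, 0, 0.3], 0, -1],
    [[-0.1, 0, 0.4], 0, -1],
    [[-0.25, -0.15, 0.4], 0, -1],
    [[-0.397, -0.232, 0.35], 0, -1],
    [[-0.397, -0.232, 0.35], 0, -1],
    [[-0.397, -0.232, 0.35], 0, -1],
  ],
)

```text
clock: 23.45
position: [430.4, -101.0, 311.9]
ee_rot: [0.925, -0.381, 0.006, -0.002]
contact_force: [-0.8, 0.2, -0.1]
gripper_width: 85.5
```

```bash
python3 - <<'E'
from ov import *
D=dict(a=(549,-31.4,[(6,35),(28,35),(42,25)]),b=(549.5,-131,[(6,43),(84,30)]),c=(549.5,-231,[(6,33),(120,25)]),d=(430,-101,[(0,26),(15,26)]))
ov('top',D,'pt',32); ov('side',D,'ps',40)
E
```

```text
(no output)
```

View pics/pt.png

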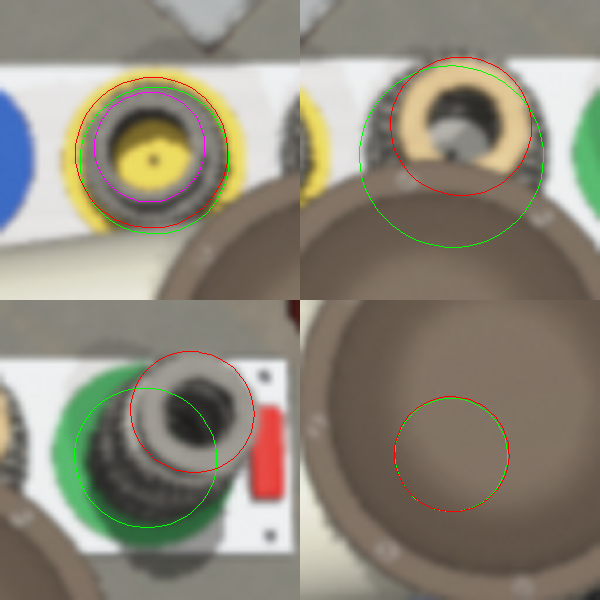

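View pics/ps.png

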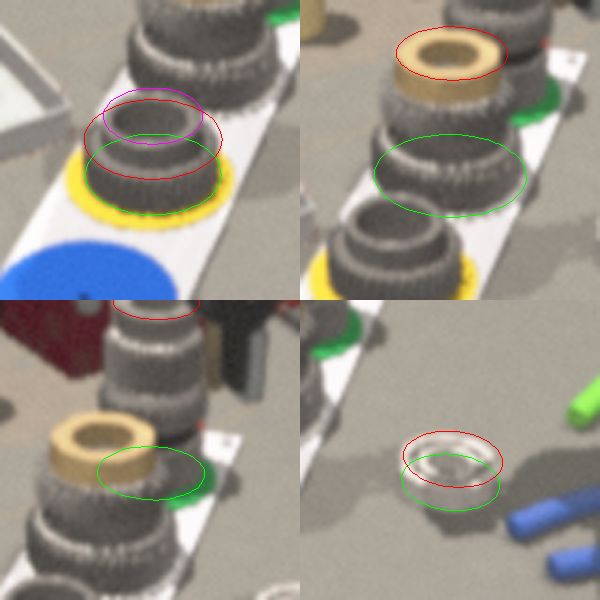

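Request:
play_rows(
  moves=[
    [[0, 0, -0.15], 0, -1],
    [[0, 0, -0.3], 0, -1],
    [[0, 0, -0.38], 0, -1],
    [[-0.003, 0, -0.42], 0, -1],
    [[-0.006, 0, -0.44], 0, -1],
    [[-0.006, 0, -0.44], 0, -1],
  ],
)

```text
clock: 24.3
position: [429.7, -100.4, 180.0]
ee_rot: [0.925, -0.38, 0.006, -0.002]
contact_force: [0.3, 0.0, -0.4]
gripper_width: 85.4
```

```bash
python3 -c "
from crop import *
crop([431,-101,20],'q',50)"
```

```text
(no output)
```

View pics/q.png

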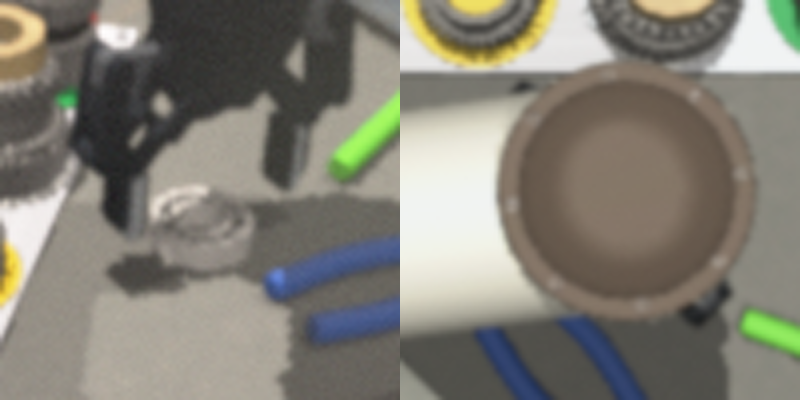

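Request:
play_rows(
  moves=[
    [[0, 0, -0.008], 0, -1],
    [[0, 0, -0.008], 0, 0],
    [[0, 0, -0.008], 0, 1],
    [[0, 0, -0.008], 0, 1],
    [[0, 0, -0.008], 0, 1],
    [[0, 0, -0.008], 0, 1],
    [[0, 0, -0.008], 0, 1],
    [[0, 0, -0.008], 0, 1],
  ],
)

```text
clock: 25.4
position: [429.8, -100.5, 179.0]
ee_rot: [0.925, -0.38, 0.007, -0.003]
contact_force: [-1.1, 1.0, 7.5]
gripper_width: 47.7
```

Request:
play_rows(
  moves=[
    [[0, 0, 0.01], 0, 1],
    [[0, 0, 0.03], 0, 1],
    [[0, 0, 0.08], 0, 1],
    [[0, 0, 0.15], 0, 1],
    [[0, 0, 0.25], 0, 1],
    [[0, 0, 0.25], 0, 1],
  ],
)

```text
clock: 26.15
position: [430.4, -100.4, 255.9]
ee_rot: [0.925, -0.38, 0.009, -0.004]
contact_force: [-0.1, 0.5, -2.7]
gripper_width: 47.6
```

```bash
python3 -c "
from crop import *
crop([431,-101,80],'r',50)
from ov import *
L=[(75,26),(90,26)];x,y,_=arm.read_state()['position']
D=dict(a=(x,y,L),b=(x-4,y,L),c=(x,y+4,L),d=(x-4,y+4,L))
ov('side',D,'rs',32)"
```

```text
(no output)
```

View pics/r.png

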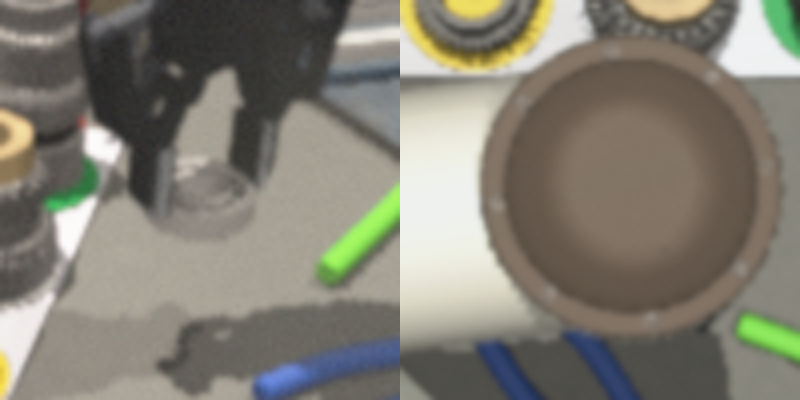

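View pics/rs.png

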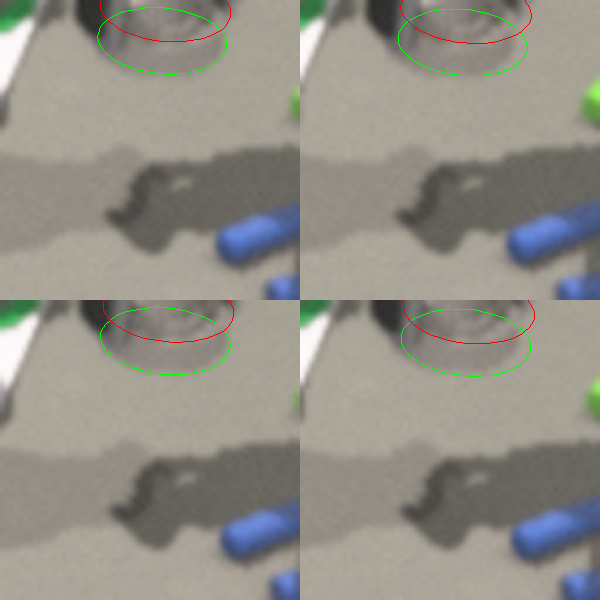

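Request:
play_rows(
  moves=[
    [[0.05, 0.1, 0], 0, 1],
    [[0.12, 0.22, 0], 0, 1],
    [[0.22, 0.36, 0], 0, 1],
    [[0.32, 0.5, 0], 0, 1],
    [[0.392, 0.562, 0], 0, 1],
    [[0.392, 0.562, 0], 0, 1],
    [[0.392, 0.562, 0], 0, 1],
  ],
)

```text
clock: 27.18
position: [545.9, 67.6, 251.6]
ee_rot: [0.925, -0.381, 0.005, -0.001]
contact_force: [-0.3, -1.0, -1.6]
gripper_width: 47.8
```

Request:
play_rows(
  moves=[
    [[0.007, 0.002, -0.08], 0, 1],
    [[0.007, 0.002, -0.15], 0, 1],
    [[0.007, 0.002, -0.2], 0, 1],
    [[0.007, 0.002, -0.214], 0, 1],
    [[0.007, 0.002, -0.214], 0, 1],
  ],
)

```text
clock: 27.8
position: [548.1, 68.1, 187.5]
ee_rot: [0.925, -0.381, 0.005, -0.001]
contact_force: [1.1, 0.5, -1.4]
gripper_width: 47.4
```

```bash
python3 -c "
from crop import *
crop([549,68,30],'s',50)"
```

```text
(no output)
```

View pics/s.png

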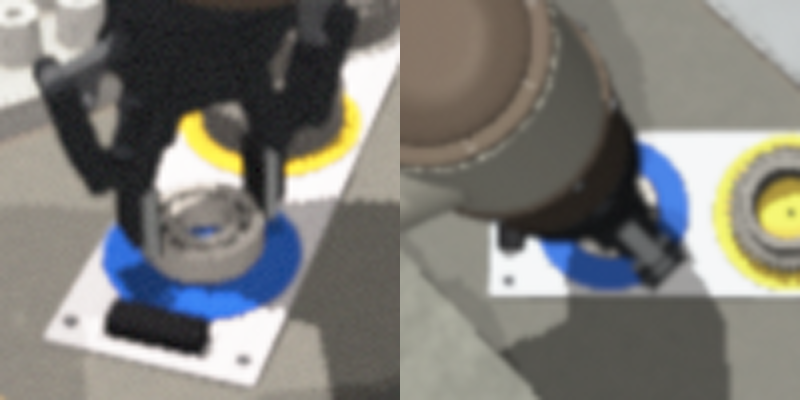

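Request:
play_rows(
  moves=[
    [[0, 0, -0.006], 0, 1],
    [[0, 0, -0.012], 0, 1],
    [[0, 0, -0.012], 0, 1],
  ],
)

```text
clock: 28.28
position: [548.6, 68.4, 185.2]
ee_rot: [0.925, -0.381, 0.006, -0.002]
contact_force: [-1.3, 0.3, 2.5]
gripper_width: 47.7
```

Touched down. Release, rise and back off.

Request:
play_rows(
  moves=[
    [[0, 0, 0], 0, 0.2],
    [[0, 0, 0], 0, -0.4],
    [[0, 0, 0], 0, -1],
    [[0, 0, 0], 0, -1],
    [[0, 0, 0], 0, -1],
    [[0, 0, 0.1], 0, -1],
    [[0, 0, 0.3], 0, -1],
    [[0, 0, 0.5], 0, -1],
    [[-0.2, 0.3, 0.5], 0, -1],
    [[-0.4, 0.6, 0.5], 0, -1],
    [[-0.4, 0.6, 0.5], 0, -1],
    [[-0.4, 0.6, 0.5], 0, -1],
  ],
)

```text
clock: 29.78
position: [426.8, 250.3, 335.5]
ee_rot: [0.925, -0.379, 0.006, -0.002]
contact_force: [0.1, -0.6, 0.3]
gripper_width: 85.3
```

Request:
play_rows(
  moves=[
    [[-0.1, 0.6, 0.1], 0, -1],
    [[-0.1, 0.6, 0.1], 0, -1],
    [[-0.1, 0.6, 0.1], 0, -1],
    [[-0.1, 0.6, 0.1], 0, -1],
    [[-0.1, 0.6, 0.1], 0, -1],
    [[-0.1, 0.6, 0.1], 0, -1],
  ],
)

```text
clock: 30.52
position: [397.0, 429.1, 365.2]
ee_rot: [0.925, -0.38, 0.006, -0.002]
contact_force: [0.1, -0.1, -0.2]
gripper_width: 85.6
```

```bash
python3 - <<'E'
from ov import *
D=dict(a=(548.5,68.3,[(6,26),(21,26)]),b=(549,-31.4,[(6,35),(42,25)]),c=(549.5,-131,[(6,43),(84,30)]),d=(549.5,-231,[(6,33),(120,25)]))
ov('top',D,'zt',32); ov('side',D,'zs',44); save(arm.get_image('side'),'zfull')
for c in('top','side'):
    im=arm.get_image(c)
    for o in('gear_stack','double_gear','ring_gear','ball_bearing'):
        print(c,o,[(d['centre'].__class__ and np.round(d['centre'],0).tolist(),round(d['conf'],2)) for d in arm.look_for(o,im)[:1]])
E
```

```text
top gear_stack [([544.0, -229.0, 96.0], 0.73)]
top double_gear [([542.0, -129.0, 61.0], 0.88)]
top ring_gear [([549.0, -36.0, 24.0], 0.57)]
top ball_bearing [([551.0, 68.0, 16.0], 0.77)]
side gear_stack []
side double_gear []
side ring_gear []
side ball_bearing []
```

View pics/zt.png

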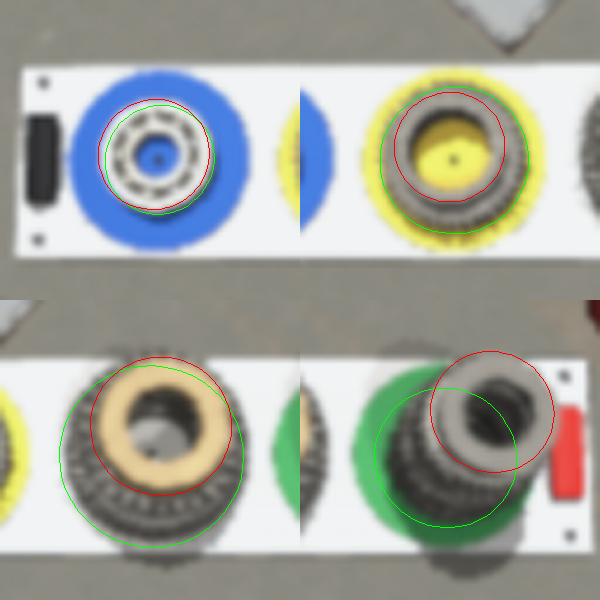

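View pics/zs.png

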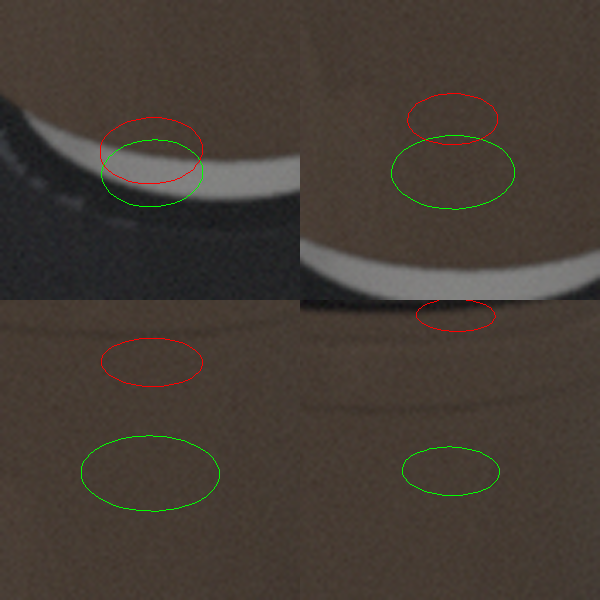

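View pics/zfull.png

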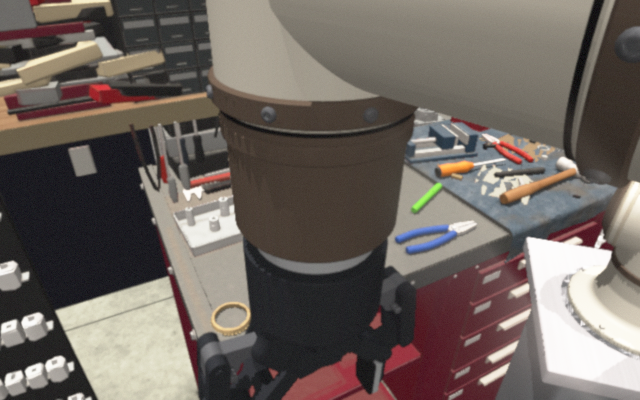

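The top view shows all four parts centred on their pads: bearing at (155,155), ring gear at (452,155), and the double gear and stack rims on the predicted circles. The arm blocks the side camera but touches nothing.

```bash
python3 -c "
from h import *
print(arm.job_done()); print(arm.read_state()['clock'])"
```

```text
the job is handed in; nothing more can be done
None
the job is handed in; nothing more can be done
```

I placed the four parts from the red bar to the black bar: gear stack (green pad), double gear (white), ring gear (yellow) and ball bearing (blue). All are released and the job is handed in. The clock read about 31 s at the end, against the 106 s limit.

**Last checks:**
- **Position:** outlines overlaid on the final top view put each part within about 3 mm of its pad centre, upright. The limit is 13 mm.
- **Contact:** the wrist force was about zero and the gripper was open and clear.

**What failed or disagreed:**
- **Side view:** the final side check failed because the arm blocked that camera. The stack, double gear and ring gear had looked upright and in place in side views after their release. The bearing was only seen from the side just before touchdown, still in the grip.
- **Networks:** in the top view their positions for the gear stack and double gear were 5–7 mm off mine in x. They report the middle of the visible surface, and the outlines fit my values.
- **Gripper width:** it read 3–5 mm less than the stated diameters on every grip, but every part was held level and central.

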